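# Work the jammed basket off the spin dryer and empty the walnuts

## Task

The wire basket has jammed on the spindle of the spin dryer, and a straight pull would lift the whole dryer: work the basket off by twisting it on the spindle as you draw it up, keeping the walnuts in it and without lifting or dragging the dryer. Then tip all four walnuts out through the basket's spout into the open white bin and stand the empty basket upright on the black draining mat. Leave the bin and the jars where they are.

Things in the scene. Friction and masses are not known exactly. Their poses are not given: they have to be found in the camera images.
- dryer: White spin dryer, about 4 kg, standing loose on four rubber feet, not held down. Round base 228 mm across with the open catch drum on top: rim 105 mm above the bench, 220 mm across inside. In the middle a grey boss carries an upright steel spindle. Origin: centre of its underside on the bench, z up; black control panel on its -x side.
- spindle_top (a point): Top of the dryer's steel spindle, hidden in the basket's hub: 18 mm in diameter, top 122 mm above the bench, 50 mm up into the hub. Spring fingers in the hub clamp it over the first 18 mm of lift; then the basket is loose, and clear after 50 mm.
- basket: Wire-mesh basket with a grey hub, 0.36 kg, 158 mm across, rim 66 mm high, floor 3 mm thick, flat underside, at first 72 mm above the bench. Straight off the spindle takes some 50 to 70 N, more than the dryer weighs; turned at some 0.6 N m while drawn up 3 mm per radian it takes about 25 N, so it comes off in several swings to and fro. Origin: centre of its underside, z up, x to the spout.
- grip (a point): Centre of the grey cross grip on top of the hub, 103 mm above the basket's underside, on its axis: an upright block 22 mm thick (along the basket's x), 64 mm long (along its y, crosswise to the spout) and 36 mm high, its lower edge 19 mm above the basket's rim. Same axes as the basket.
- spout (a point): Outer end of the pouring spout, 93 mm from the basket's axis along its x, 5 mm above its underside. Here the mesh wall is notched 87 mm wide, down to a lip 3 mm above the floor, with a steel tongue as wide between small cheeks. Walnuts roll over the lip when the basket is tipped spout down by some 35 degrees or more.
- bin: Open white plastic ingredient bin without its lid, 220 mm (x) by 260 mm (y), 105 mm high, walls 4 mm, floor 4 mm, 0.7 kg, loose on the bench. Origin: centre of its underside, z up.
- mat: Black ribbed rubber draining mat, 240 mm square, 5 mm thick, fixed on the bench. Origin: centre of its underside, z up.
- jar_tall: Bystander: clear spice jar with a red cap, 80 mm in diameter, 150 mm high. Origin: centre of its underside.
- jar_wide: Bystander: clear spice jar with a red cap, 96 mm in diameter, 115 mm high. Origin: centre of its underside.
- jar_small: Bystander: clear spice jar with a black cap, 66 mm in diameter, 95 mm high. Origin: centre of its underside.
- walnut0: Walnut in its shell, 42 mm long and 36 mm thick, 14 g, lying in the basket at the start. Origin: its centre.
- walnut1: Walnut in its shell, 42 mm long and 36 mm thick, 14 g, lying in the basket at the start. Origin: its centre.
- walnut2: Walnut in its shell, 42 mm long and 36 mm thick, 14 g, lying in the basket at the start. Origin: its centre.
- walnut3: Walnut in its shell, 42 mm long and 36 mm thick, 14 g, lying in the basket at the start. Origin: its centre.

How it is judged (in metres and radians):
On the way, in this order (a step that is already met when the one before it is completed fails the run):
1. the basket is turned on the spindle by some 15 degrees or more while it is still on it (distance of spout from where it was at the start of the episode above 0.026 m and z of basket in the frame of dryer below 0.088 m and distance of dryer from where it was at the start of the episode below 0.03 m), for 0.1 s.
2. the basket is drawn clear of the spindle with all four walnuts still in it (z of basket in the frame of dryer above 0.124 m and z of walnut0 in the frame of basket between 0.01 and 0.066 m and z of walnut1 in the frame of basket between 0.01 and 0.066 m and z of walnut2 in the frame of basket between 0.01 and 0.066 m and z of walnut3 in the frame of basket between 0.01 and 0.066 m and horizontal distance between each of walnut0, walnut1, walnut2, walnut3 and basket below 0.08 m), for 0.1 s.
3. the basket is tipped spout down over the bin (angle between basket's own x axis and vertical above 1.97 rad and horizontal distance between spout and bin below 0.14 m and height (world z) of spout below 0.26 m), for 0.1 s.
At the end, for the whole second after the job is handed in: All four walnuts lie inside the bin; the basket stands at rest on the mat, upright within 6 degrees, its centre within 50 mm of the mat's centre along each of the mat's sides (x of walnut0 in the frame of bin between -0.11 and 0.11 m and y of walnut0 in the frame of bin between -0.13 and 0.13 m and z of walnut0 in the frame of bin between 0 and 0.09 m and x of walnut1 in the frame of bin between -0.11 and 0.11 m and y of walnut1 in the frame of bin between -0.13 and 0.13 m and z of walnut1 in the frame of bin between 0 and 0.09 m and x of walnut2 in the frame of bin between -0.11 and 0.11 m and y of walnut2 in the frame of bin between -0.13 and 0.13 m and z of walnut2 in the frame of bin between 0 and 0.09 m and x of walnut3 in the frame of bin between -0.11 and 0.11 m and y of walnut3 in the frame of bin between -0.13 and 0.13 m and z of walnut3 in the frame of bin between 0 and 0.09 m and x of basket in the frame of mat between -0.05 and 0.05 m and y of basket in the frame of mat between -0.05 and 0.05 m and z of basket in the frame of mat between 0 and 0.012 m and angle between basket's own z axis and vertical below 0.1 rad and linear speed of basket below 0.02 m/s and angular speed of basket below 0.2 rad/s); the robot touches nothing.
It fails at once if the dryer is lifted more than 8 mm, tipped more than 6 degrees or dragged more than 40 mm (height (world z) of dryer above 0.008 m or angle between dryer's own z axis and vertical above 0.1 rad or distance of dryer from where it was at the start of the episode above 0.04 m).
It fails at once if the bin is shoved more than 50 mm or tipped (distance of bin from where it was at the start of the episode above 0.05 m or angle between bin's own z axis and vertical above 0.25 rad).
It fails at once if a jar is moved more than 40 mm (distance of any of jar_tall, jar_wide, jar_small from where it was at the start of the episode above 0.04 m).
It also fails if it takes over 72 s, if anything falls off the work surface, if the arm or the gripper's body presses on something with over 40 N, if the wrist force passes 120 N, or if a joint passes its speed limit or range.

## Robot

A 6-joint arm with a two-finger parallel gripper is mounted at the origin on the work surface. World frame = base frame: x ahead of the robot, y to its left, z up, the work surface at z = 0. Lengths are in m, angles in degrees, forces in N, time in s.
With the tool pointing down it reaches from about 0.4 to 0.825 m from the base axis. Payload 7 kg.
Tool frame: the origin (TCP) lies at the very end of the fingers, on their centre line; the grasp point (between the pads) lies 19 mm behind it (ctrl.pinch_z is the distance from the TCP to the grasp point, in m); z points along the fingers, x is the direction in which the jaws open and shut, and the axes are right-handed (so a half turn about z gives the same grasp; the last joint's range is limited). The gripper opens to 88 mm and grips with 3 to 60 N. Pads are 19 mm wide; open, the fingers measure 130 mm over their backs; the gripper's body (78 mm by 193 mm) begins 47 mm behind the grasp point.
Start: joints at [16.507, 20.546, 0.682, 0, -70.136, -16.507], TCP at [0.675, -0, 0.227] pointing down, gripper open.
Joint ranges: [-176.03, 176.03], [-82.01, 121.73], [-58.28, 71.71], [-173.87, 95.51], [-174.79, -0.11], [-173.66, 173.66]. Speed limits (degrees/s): [136.94, 136.94, 172.46, 180, 180, 180].

## Interface

Orientations are given as [roll, pitch, yaw] about the fixed x, y, z axes, in that order (R = Rz(yaw) Ry(pitch) Rx(roll)).
In Python, from plant import ctrl gives the robot as it stands.
- The arm moves only by the tool carry_out, never from a script. Its argument "increments" is a list of rows, each a list of 7 numbers: the turn, a rotation vector about the world's x, y, z in degrees, then the shift along the world's x, y, z in mm, then the closure, from 0 (fully open) to 1 (shut). In form: [[ax, ay, az, dx, dy, dz, grip], ...]. A call has 1 to 20 rows; each row is the pose to reach, as a shift and turn from the pose commanded when the call began; what a row does not reach only later rows make up. A row lasts 1/8 s, in which the tool goes at most 62.5 mm and 10.7 degrees, less where a joint would pass 70% of its speed; a pose out of reach is approached as far as the arm can. A call with a gripper value outside its range is refused whole. The fingers move at their own pace and stop on an object; the grip force is fixed at half the most. Time passes only in rows, so rows that repeat a pose let the fingers close. It gives the time, the measured TCP pose, the force and the opening at its end, in the units of the state.
- ctrl.get_obs(): the state, without advancing time (a new reading comes with each control period).
- ctrl.snapshot(name): name is "scene" or "side" or "wrist"; returns a dict with "pixels" (480x640x3 uint8, blue, green, red), "intrinsics" (3x3 intrinsics, pixels), "rvec" (rotation vector, rad) and "tvec" (3), from world to camera coordinates, as OpenCV has them; the wrist camera has in their place "hand_eye" (4x4, takes a point from camera to tool coordinates, whose origin is the TCP and whose axes are the tool frame's). Camera axes: x right, y down, z forward; pixel columns grow to the right and rows downward; lengths in m; the calibration is good to about 2 mm. A picture is of the moment at which its call begins: read the wrist's pose just before it. There is no depth.
- ctrl.close_job(): hands the job in, once; it reports no verdict.
Trained networks look in a picture, given as the dict that the camera call returned (one of the last four; its "shot" number tells which), for a name from the list of things; names that differ only in an ending like _2 or _b are one class to them, and where a whole thing is asked for, a point or a joint stands for the part that bears it (a point fixed in the world has none). Each returns a list of dicts, best first, with "confidence" (0 to 1); they miss things now and then, are a little off and sometimes report something else, mostly with a low value. They report only what shows in the picture. A call takes as long as a camera call.
- ctrl.search_frame(picture, label): "centre" ([x, y, z] in m, in world coordinates, good to about 4 mm: the middle of the surface that is visible of it).
- ctrl.outline_of(picture, label): "pixels" (480x640 bool, what is visible of it).
The state is a dict: "clock": time; "joint_pos": joint angles; "qvel": joint speeds; "tau": joint torques, N m; "tool_pos": TCP position; "orientation": TCP orientation; "force": force on the tool from outside, world axes, zero at the start; "moment": the same for the moment, N m; "opening": finger opening in m.
Only numpy, scipy, OpenCV 4.12 (cv2) and the standard library are available. Lean on these libraries where they do the work, as an engineer would, in place of code of your own. Each camera call takes 0.05 s, during which the arm holds its last target. There are 200 camera calls.

## Working session

There is one attempt and no reset: what is moved stays moved. The work goes in short steps, Python scripts to look and compute and a tool call to move; the robot and the scene stay as the last step left them, time stands still between calls to the robot, and variables do not carry over. Pictures are saved under pics/ and viewed, about 8 in all and at most 12, crops included, and the job is handed in when it is done.

Besides the shell and the picture viewer there is one more tool, called after "Call:" as a command line: name --pt "numbers of a row" for each row, then --argument value for the rest. carry_out: Moves the arm, as the interface text tells. Its arguments: {"type":"object","properties":{"increments":{"type":"array"}},"required":["increments"]}

```bash
mkdir -p pics; ls; cat > h.py <<'E'
from plant import ctrl
import numpy as np, cv2
def shot(cam,name=None):
    p=ctrl.snapshot(cam)
    if name: cv2.imwrite('pics/'+name,p['pixels'])
    return p
E
python3 - <<'E'
from h import *
o=ctrl.get_obs(); print(o)
ims=[]
for c in ['scene','side']:
    p=shot(c); ims.append(p['pixels'])
    print(c,p['intrinsics'].tolist() if hasattr(p['intrinsics'],'tolist') else p['intrinsics'],p['rvec'],p['tvec'])
    for n in ['dryer','basket','grip','spout','bin','mat','jar_tall','jar_wide','jar_small','walnut0']:
        r=ctrl.search_frame(p,n)
        print(n,[(np.round(x['centre'],3).tolist(),round(x['confidence'],2)) for x in r[:4]])
cv2.imwrite('pics/a.png',ims[0]);cv2.imwrite('pics/b.png',ims[1])
print(ctrl.get_obs()['clock'])
E
```

```text
pics
{'clock': 0.0, 'joint_pos': array([ 1.65082591e+01,  2.05928327e+01,  6.33610547e-01, -1.70402262e-02,
       -7.01354794e+01, -1.65074501e+01]), 'qvel': array([-0.03436755,  0.09431987, -0.01601325, -0.0208986 ,  0.0499787 ,
       -0.01756668]), 'tau': array([-8.00930356e-04, -5.82726967e+01,  2.93058443e+01,  6.99745238e+00,
        6.93249181e-03, -2.06530804e-04]), 'tool_pos': array([ 6.74519952e-01, -2.81682739e-05,  2.25615356e-01]), 'orientation': array([-1.79988448e+02, -9.53499833e-02,  1.79994996e+02]), 'force': array([-0.21072346,  0.54096876,  0.24053886]), 'moment': array([ 0.0145838 ,  0.00733023, -0.01712629]), 'opening': 0.08761042963104893}
scene [[538.5821652970844, 0.0, 312.33747186437165], [0.0, 538.5821652970844, 238.72695422345134], [0.0, 0.0, 1.0]] [ 2.01865888  1.48656669 -0.54598068] [-0.15929938 -0.34416476  1.83503022]
dryer [([0.524, 0.304, 0.062], 0.59)]
basket [([0.488, 0.333, 0.118], 0.76), ([0.531, 0.34, 0.105], 0.57)]
grip [([0.488, 0.335, 0.117], 0.66)]
spout [([0.491, 0.335, 0.114], 0.82)]
bin [([0.463, -0.369, 0.037], 0.94)]
mat [([0.604, -0.
[... 183 characters left out ...]
0.425, 0.336, 0.107], 0.67)]
side [[527.9553638492126, 0.0, 317.76877851775924], [0.0, 527.9553638492126, 242.59367665151254], [0.0, 0.0, 1.0]] [ 0.23850597 -2.62652701  1.54066537] [0.56598513 0.18156144 1.1402286 ]
dryer [([0.462, 0.412, 0.062], 0.83)]
basket [([0.465, 0.363, 0.114], 0.66)]
grip [([0.473, 0.365, 0.114], 0.56)]
spout []
bin [([0.495, -0.331, 0.06], 0.61)]
mat [([0.588, 0.005, 0.007], 0.64)]
jar_tall [([0.743, 0.228, 0.092], 0.82)]
jar_wide [([0.745, -0.17, 0.071], 0.66), ([0.471, 0.364, 0.113], 0.63)]
jar_small [([0.697, 0.385, 0.069], 0.84)]
walnut0 [([0.429, 0.354, 0.107], 0.7), ([0.459, 0.3, 0.095], 0.66), ([0.481, 0.409, 0.104], 0.65), ([0.524, 0.354, 0.107], 0.56)]
1.1
```

View pics/a.png

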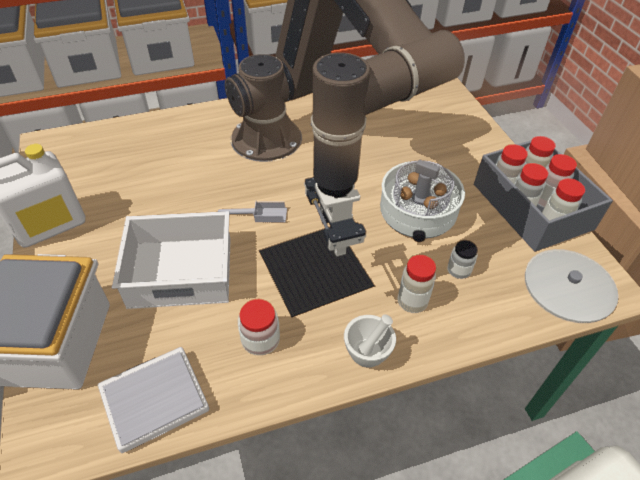

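View pics/b.png

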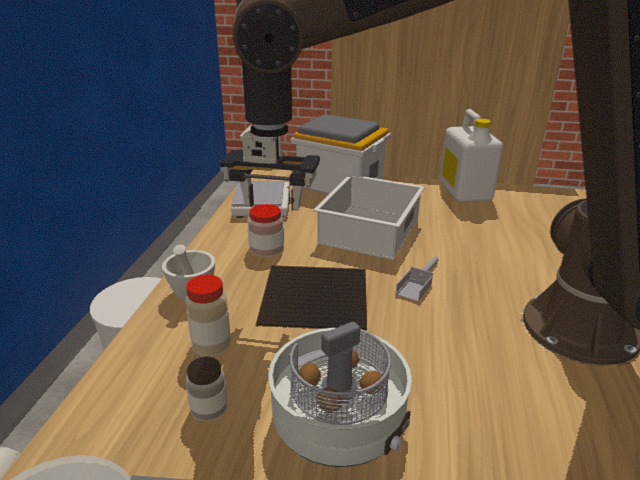

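The scene view shows the bin at left (175,258), the mat in the middle (315,270), and the dryer with basket at (422,195) with the grip top near (428,168). The side view shows the grip top at about (340,335). I'll move over the basket for a wrist look.

Call:
carry_out --pt "0 0 0 0 0 60 0" --pt "0 0 0 -30 50 110 0" --pt "0 0 0 -60 100 160 0" --pt "0 0 0 -90 150 190 0" --pt "0 0 0 -120 200 190 0" --pt "0 0 0 -150 250 190 0" --pt "0 0 0 -180 300 190 0" --pt "0 0 0 -200 350 190 0" --pt "0 0 0 -200 350 190 0" --pt "0 0 0 -200 350 190 0"

```text
clock: 2.35
tool_pos: [0.4747, 0.3504, 0.4165]
orientation: [-180.0, -0.0, -179.9]
force: [-0.8, -1.0, -0.2]
opening: 0.0873
```

```bash
python3 - <<'E'
from h import *
o=ctrl.get_obs(); print(o['tool_pos'],o['orientation'],o['joint_pos'])
p=shot('wrist','w1.png'); print(p['intrinsics'],p['hand_eye'])
for n in ['grip','spout','basket','dryer']:
    r=ctrl.search_frame(p,n); print(n,[(np.round(x['centre'],3).tolist(),round(x['confidence'],2)) for x in r[:3]])
    m=ctrl.outline_of(p,n)
    if m: 
        mm=m[0]['pixels']; ys,xs=np.nonzero(mm); print(len(xs),xs.mean(),ys.mean(),cv2.minAreaRect(np.c_[xs,ys].astype(np.float32)))
E
```

```text
[0.4746898  0.35038412 0.41645888] [-1.79977849e+02 -5.10683085e-03 -1.79917198e+02] [ 5.54086699e+01  9.03525125e+00  9.22513687e+00  8.40228060e-03
 -9.02110082e+01 -5.53258372e+01]
[[402.4915579    0.         317.745254  ]
 [  0.         402.4915579  240.34574126]
 [  0.           0.           1.        ]] [[ 9.99999429e-01  1.05977093e-03 -1.38071547e-04 -2.41182228e-04]
 [-9.90398406e-04  9.67489601e-01  2.52908858e-01 -6.83493155e-02]
 [ 4.01608242e-04 -2.52908577e-01  9.67490098e-01 -1.57810112e-01]
 [ 0.00000000e+00  0.00000000e+00  0.00000000e+00  1.00000000e+00]]
grip [([0.483, 0.338, 0.096], 0.67)]
10229 311.20471209306874 190.43454883175286 ((313.0000305175781, 187.00001525878906), (156.9777069091797, 149.90663146972656), 45.0)
spout [([0.479, 0.338, 0.101], 0.81)]
10164 311.1307556080283 190.54033844942936 ((313.2054443359375, 186.6675567626953), (157.23118591308594, 149.50442504882812), 46.332218170166016)
basket [([0.483, 0.338, 0.104], 0.91)]
8850 311.28225988700564 192.73954802259888 ((312.75, 187.24998474121094), (155.5634765625, 147.78530883789062), 45.0)
dryer [([0.469, 0.33, 0.062], 0.61), ([0.695, 0.359, 0.091], 0.57)]
19218 318.08741804558224 178.03652825476115 ((316.2500305175781, 183.25), (200.11119079589844, 199.40411376953125), 45.0)
```

View pics/w1.png

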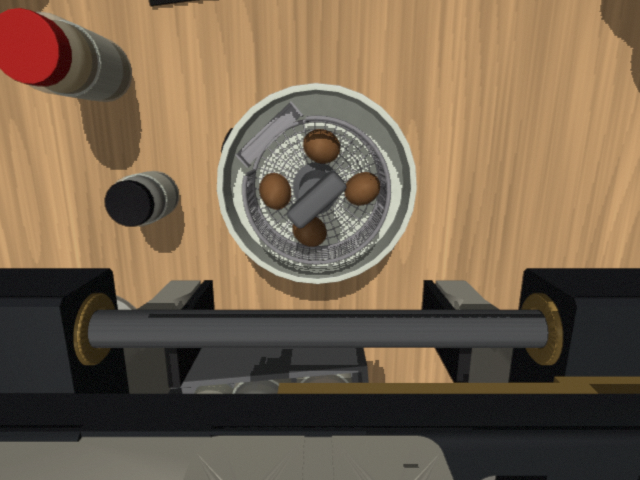

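The wrist view shows the basket in the drum. The grip's top face has corners at about (288,213), (303,227), (345,190) and (332,173), the spout points to (270,136), and there are four walnuts.

```bash
cat >> h.py <<'E'
from scipy.spatial.transform import Rotation as Rn
def cam(p,o):
    if 'hand_eye' in p:
        T=np.eye(4);T[:3,:3]=Rn.from_euler('xyz',o['orientation'],degrees=True).as_matrix();T[:3,3]=o['tool_pos']
        return T@np.array(p['hand_eye'])
    R=cv2.Rodrigues(np.array(p['rvec']))[0];T=np.eye(4);T[:3,:3]=R.T;T[:3,3]=-R.T@np.ravel(p['tvec']);return T
def onz(p,o,uv,z):
    T=cam(p,o);d=T[:3,:3]@np.linalg.inv(p['intrinsics'])@np.r_[uv,1.]
    return T[:3,3]+d*(z-T[2,3])/d[2]
def proj(p,o,X):
    T=np.linalg.inv(cam(p,o));c=T[:3,:3]@np.asarray(X)+T[:3,3];q=p['intrinsics']@c;return q[:2]/q[2]
E
python3 - <<'E'
from h import *
o=ctrl.get_obs(); p=shot('wrist')
P=[onz(p,o,q,.193) for q in [(288,213),(303,227),(345,190),(332,173)]]
for q in P: print(q)
print('grip',np.mean(P,0)); d=(P[2]+P[3]-P[0]-P[1])[:2]; print(np.linalg.norm(d)/2,np.degrees(np.arctan2(-d[1],-d[0])))
print('rimc',onz(p,o,(316.3,183.3),.105),'spout',onz(p,o,(270,137),.078))
s=shot('scene');b=shot('side')
# gripper-free check of bin, mat by outline
for pp in (s,b):
  for n in ('bin','mat'):
    m=ctrl.outline_of(pp,n)
    if m:
      c=cv2.findContours(m[0]['pixels'].astype(np.uint8),0,2)[0]; c=max(c,key=cv2.contourArea)
      a=cv2.approxPolyDP(c,6,True)[:,0]; print(n,m[0]['confidence'],a.tolist())
      z=.105 if n=='bin' else .005
      print([np.round(onz(pp,None,q,z)[:2],3).tolist() for q in a.astype(float)])
c=p['pixels'][70:290,210:425]; cv2.imwrite('pics/w1c.png',cv2.resize(c,None,fx=2.7,fy=2.7,interpolation=2))
E
```

```text
[0.50433338 0.3535766  0.193     ]
[0.49002326 0.36738566 0.193     ]
[0.44984606 0.33141724 0.193     ]
[0.46231945 0.31544747 0.193     ]
grip [0.47663054 0.34195674 0.193     ]
0.05533043654092316 42.03552140830347
rimc [0.47742632 0.33525021 0.105     ] spout [0.53280384 0.28323225 0.078     ]
bin 0.34 [[469, 240], [450, 253], [447, 268], [456, 278], [472, 270], [477, 248]]
[[0.692, 0.376], [0.717, 0.309], [0.758, 0.279], [0.793, 0.286], [0.782, 0.336], [0.722, 0.383]]
mat 0.92 [[335, 224], [259, 251], [292, 316], [373, 285]]
[[0.451, 0.095], [0.485, -0.141], [0.717, -0.112], [0.687, 0.12]]
bin 0.57 [[349, 174], [313, 209], [317, 242], [393, 259], [417, 218], [423, 187], [394, 182], [390, 203], [379, 206], [378, 180]]
[[0.572, -0.519], [0.635, -0.255], [0.592, -0.079], [0.411, -0.034], [0.361, -0.252], [0.347, -0.459], [0.432, -0.481], [0.435, -0.331], [0.463, -0.306], [0.48, -0.488]]
mat 0.65 [[270, 266], [256, 325], [354, 321], [365, 328], [363, 270]]
[[0.719, -0.11], [0.687, 0.128], [0.482, 0.076], [0.456, 0.096], [0.484, -0.135]]
```

View pics/w1c.png

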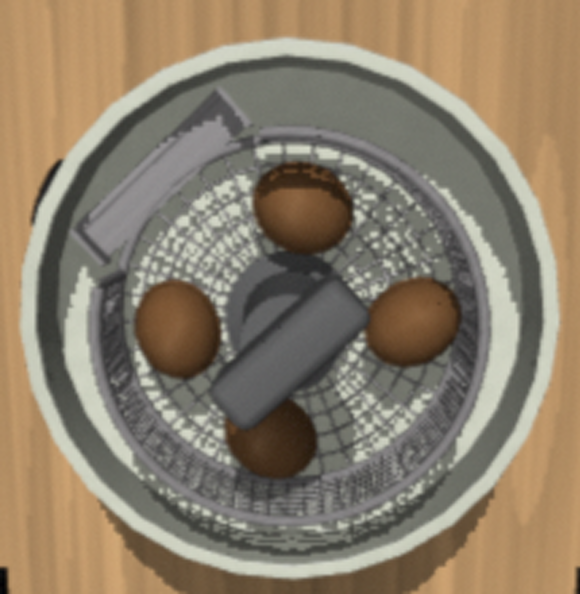

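```bash
python3 - <<'E'
from h import *
o=ctrl.get_obs(); p=shot('wrist'); print(o['clock'])
f=lambda c:(c[0]/2.7+210,c[1]/2.7+70)
for n,z,pts in [('drum',.105,[(290,38),(290,578),(22,308),(557,308)]),('basketrim',.138,[(300,127),(285,523),(491,320),(90,310)]),('grip',.193,[(212,382),(243,430),(370,318),(340,278)]),('spout',.077,[(78,228),(218,92)])]:
    P=np.array([onz(p,o,f(c),z) for c in pts]); print(n,np.round(P[:,:2],4).tolist(),P.mean(0))
s=shot('scene')
P=np.array([onz(s,None,q,.105) for q in [(122,217),(229,214),(227,282),(120,283)]]);print('bin',P[:,:2],P.mean(0))
c=s['pixels'][190:320,100:250]; cv2.imwrite('pics/bin.png',cv2.resize(c,None,fx=4,fy=4))
E
```

```text
3.15
drum [[0.4758, 0.2276], [0.4757, 0.4604], [0.5912, 0.3368], [0.3608, 0.3366]] [0.47586256 0.34034237 0.105     ]
basketrim [[0.4719, 0.2635], [0.4777, 0.4232], [0.395, 0.3375], [0.5558, 0.3337]] [0.47513148 0.33947426 0.138     ]
grip [[0.5034, 0.3527], [0.4925, 0.3702], [0.4476, 0.3298], [0.4583, 0.316]] [0.4754558  0.34217109 0.193     ]
spout [[0.5708, 0.3043], [0.5072, 0.2464]] [0.5389801  0.27536977 0.077     ]
bin [[ 0.34473159 -0.47717326]
 [ 0.41763945 -0.20092352]
 [ 0.63984566 -0.25163377]
 [ 0.56684385 -0.49904019]] [ 0.49226514 -0.35719268  0.105     ]
```

View pics/bin.png

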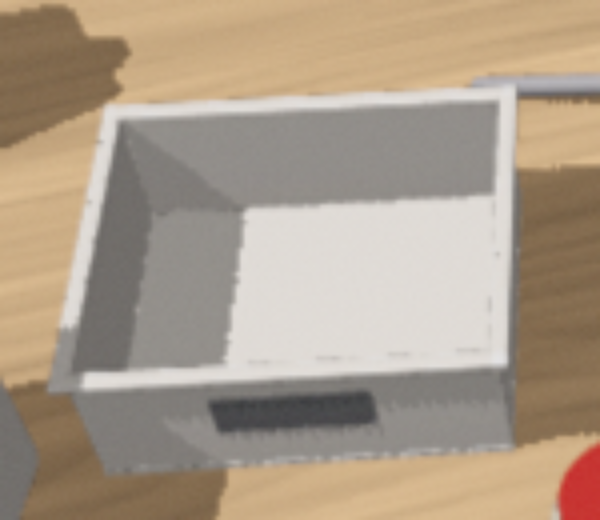

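The bin rim corners in this crop map to a bin centre of about (0.495, -0.362). The spindle axis is at about (0.476, 0.340) and the basket yaw is about -47.5°. Next I turn the jaws to match, descend and grip.

Call:
carry_out --pt "0 0 -10 1 -10 -30 0" --pt "0 0 -20 1 -10 -60 0" --pt "0 0 -30 1 -10 -90 0" --pt "0 0 -40 1 -10 -120 0" --pt "0 0 -47.5 1 -10 -150 0" --pt "0 0 -47.5 1 -10 -185 0" --pt "0 0 -47.5 1 -10 -215 0" --pt "0 0 -47.5 1 -10 -240 0" --pt "0 0 -47.5 1 -10 -260 0" --pt "0 0 -47.5 1 -10 -260 0" --pt "0 0 -47.5 1 -10 -260 0"

```text
clock: 4.62
tool_pos: [0.4764, 0.3404, 0.1575]
orientation: [179.9, 0.0, 132.5]
force: [0.4, -0.4, 0.4]
opening: 0.0877
```

```bash
python3 - <<'E'
from h import *
o=ctrl.get_obs(); print(o)
p=shot('wrist'); b=shot('side')
cv2.imwrite('pics/c.png',np.hstack([cv2.resize(p['pixels'],(400,300)),cv2.resize(b['pixels'][250:480,200:507],(400,300))]))
E
```

```text
{'clock': 4.625, 'joint_pos': array([ 5.46809162e+01,  1.52667880e+01, -1.64518788e+01,  2.64233745e-02,
       -5.82246785e+01, -1.02181052e+02]), 'qvel': array([ 0.01734034, -0.59395386,  0.30499572, -0.04561489,  0.016771  ,
       -0.12662369]), 'tau': array([-1.78808713e-02, -4.71056628e+01,  2.58128464e+01,  6.13591522e+00,
       -9.16720019e-02, -3.92226466e-04]), 'tool_pos': array([0.47643264, 0.34039899, 0.15746697]), 'orientation': array([1.79939881e+02, 1.00170756e-02, 1.32513762e+02]), 'force': array([ 0.35844609, -0.43187064,  0.42080078]), 'moment': array([-0.00505689, -0.05398168, -0.00222044]), 'opening': 0.08769790334400743}
```

View pics/c.png

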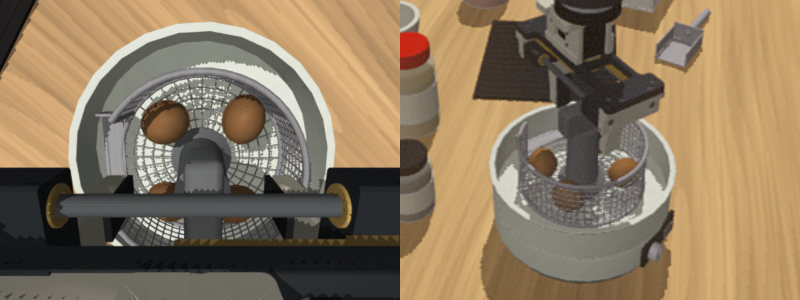

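The wrist view shows the grip block centred between the fingers and square to them, and the side view agrees. Closing now.

Call:
carry_out --pt "0 0 0 0 0 0 1" --pt "0 0 0 0 0 0 1" --pt "0 0 0 0 0 0 1" --pt "0 0 0 0 0 0 1" --pt "0 0 0 0 0 0 1" --pt "0 0 0 0 0 0 1"

```text
clock: 5.48
tool_pos: [0.4748, 0.3415, 0.1565]
orientation: [180.0, -0.2, 132.5]
force: [-7.1, 5.4, 2.7]
opening: 0.0346
```

```bash
python3 - <<'E'
from h import *
o=ctrl.get_obs(); print({k:np.round(o[k],4) for k in ['tool_pos','orientation','force','moment','opening']})
E
```

```text
{'tool_pos': array([0.4748, 0.3415, 0.1565]), 'orientation': array([ 1.799550e+02, -1.684000e-01,  1.324892e+02]), 'force': array([-7.0961,  5.4407,  2.7021]), 'moment': array([1.9527, 2.5714, 0.0565]), 'opening': np.float64(0.0346)}
```

Call:
carry_out --pt "0 0 0 -2 1.8 0 1" --pt "0 0 0 -3 2.7 0 1" --pt "0 0 0 -3 2.7 0 1" --pt "0 0 0 -3 2.7 0 1"

```text
clock: 5.98
tool_pos: [0.4739, 0.342, 0.1566]
orientation: [180.0, 0.1, 132.5]
force: [4.7, -2.0, -1.2]
opening: 0.0351
```

```bash
cat > st.py <<'E'
from h import *
o=ctrl.get_obs(); print({k:np.round(o[k],4).tolist() for k in ['clock','joint_pos','tool_pos','orientation','force','moment','opening']})
E
python3 st.py
```

```text
{'clock': 5.975, 'joint_pos': [55.0391, 15.2377, -16.6494, 0.106, -58.1238, -102.5984], 'tool_pos': [0.4739, 0.342, 0.1566], 'orientation': [179.9911, 0.0902, 132.4967], 'force': [4.7187, -2.0301, -1.1893], 'moment': [-0.9155, -1.9229, 0.0163], 'opening': 0.0351}
```

Opening stopped at 35 mm, not 22, so the fingertips probably caught the hub column below the grip. I'll open, raise 7 mm and re-close.

Call:
carry_out --pt "0 0 0 1 -1 0 0.3" --pt "0 0 0 1 -1 0 0.3" --pt "0 0 0 1 -1 4 0.3" --pt "0 0 0 1 -1 7 0.3" --pt "0 0 0 1 -1 7 1" --pt "0 0 0 1 -1 7 1" --pt "0 0 0 1 -1 7 1" --pt "0 0 0 1 -1 7 1" --pt "0 0 0 1 -1 7 1" --pt "0 0 0 1 -1 7 1"

```text
clock: 7.22
tool_pos: [0.474, 0.3416, 0.1635]
orientation: [-180.0, 0.0, 132.5]
force: [0.7, -0.3, -1.0]
opening: 0.0216
```

```bash
python3 st.py
```

```text
{'clock': 7.225, 'joint_pos': [54.9479, 14.881, -16.1079, 0.001, -59.0195, -102.4539], 'tool_pos': [0.474, 0.3416, 0.1635], 'orientation': [-179.992, 0.0027, 132.4946], 'force': [0.6782, -0.3269, -1.0427], 'moment': [-0.052, -0.2422, -0.0569], 'opening': 0.0216}
```

Good grasp at 21.6 mm with near-zero force. First twisting test:

Call:
carry_out --pt "0 0 8 0 0 0.2 1" --pt "0 0 16 0 0 0.6 1" --pt "0 0 24 0 0 1 1" --pt "0 0 32 0 0 1.4 1" --pt "0 0 40 0 0 1.8 1"

```text
clock: 7.85
tool_pos: [0.4749, 0.3411, 0.1645]
orientation: [-179.9, 0.1, 172.8]
force: [3.5, -2.8, 2.7]
opening: 0.0222
```

```bash
python3 st.py
```

```text
{'clock': 7.85, 'joint_pos': [54.8942, 14.8655, -16.018, 0.0992, -59.155, -62.189], 'tool_pos': [0.4749, 0.3411, 0.1645], 'orientation': [-179.9262, 0.0573, 172.756], 'force': [3.4535, -2.8002, 2.6923], 'moment': [-1.2735, -2.2023, -0.1307], 'opening': 0.0222}
```

Call:
carry_out --pt "0 0 10 0.5 -0.5 0.6 1" --pt "0 0 20 1 -1 1.2 1" --pt "0 0 30 1 -1 1.8 1" --pt "0 0 40 1 -1 2.4 1" --pt "0 0 50 1 -1 3 1"

```text
clock: 8.48
tool_pos: [0.477, 0.3415, 0.169]
orientation: [-179.9, 0.2, -137.2]
force: [4.3, 0.0, 6.2]
opening: 0.0219
```

```bash
python3 st.py; python3 - <<'E'
from h import *
p=shot('wrist'); b=shot('side')
cv2.imwrite('pics/d.png',np.hstack([cv2.resize(p['pixels'],(400,300)),cv2.resize(b['pixels'][250:480,200:507],(400,300))]))
E
```

```text
{'clock': 8.475, 'joint_pos': [54.7636, 14.6861, -15.6388, 0.125, -59.4863, -11.9831], 'tool_pos': [0.477, 0.3415, 0.169], 'orientation': [-179.9337, 0.207, -137.1561], 'force': [4.3401, 0.0218, 6.2103], 'moment': [-0.5814, -1.8533, -0.0757], 'opening': 0.0219}
```

View pics/d.png

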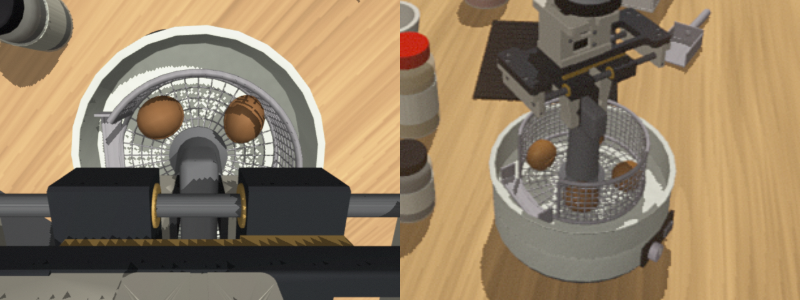

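The basket turned with the hand: its spout now shows at (525,185) in the right half, and the dryer's knob hasn't moved. Next is the swing back.

Call:
carry_out --pt "0 0 -10 0.5 0 0.5 1" --pt "0 0 -20 0.5 0 1 1" --pt "0 0 -30 0.5 0 1.5 1" --pt "0 0 -40 0.5 0 2 1" --pt "0 0 -50 0 0 2.5 1" --pt "0 0 -60 0 0 3 1" --pt "0 0 -70 0 0 3.5 1" --pt "0 0 -80 -0.5 0.5 4 1" --pt "0 0 -90 -1 1 4.5 1" --pt "0 0 -100 -1 1 5 1" --pt "0 0 -110 -1 1 5.5 1" --pt "0 0 -120 -1 1 6 1" --pt "0 0 -130 -1 1 6.5 1"

```text
clock: 10.2
tool_pos: [0.474, 0.343, 0.1753]
orientation: [180.0, -0.1, 92.2]
force: [-3.8, 1.2, 3.7]
opening: 0.022
```

```bash
python3 st.py
```

```text
{'clock': 10.2, 'joint_pos': [54.9948, 14.3054, -15.1954, -0.0522, -60.3771, -142.7694], 'tool_pos': [0.474, 0.343, 0.1753], 'orientation': [179.9622, -0.1248, 92.1996], 'force': [-3.8425, 1.2458, 3.7029], 'moment': [0.6989, 1.6124, 0.1032], 'opening': 0.022}
```

Call:
carry_out --pt "0 0 10 0 -0.5 0.5 1" --pt "0 0 20 0 -1 1 1" --pt "0 0 30 0.5 -1 1.5 1" --pt "0 0 40 1 -1 2 1" --pt "0 0 50 1 -1 2.5 1" --pt "0 0 60 1 -1 3 1" --pt "0 0 70 1 -1 3.5 1" --pt "0 0 80 1 -1 4 1" --pt "0 0 90 1 -1 4.5 1" --pt "0 0 100 1 -1 5 1" --pt "0 0 110 1 -1 5.5 1" --pt "0 0 120 1 -1 6 1" --pt "0 0 130 1 -1 6.5 1"

```text
clock: 11.82
tool_pos: [0.4769, 0.3418, 0.1814]
orientation: [-180.0, 0.2, -137.2]
force: [4.2, 0.3, 4.4]
opening: 0.0219
```

```bash
python3 st.py
```

```text
{'clock': 11.825, 'joint_pos': [54.7678, 14.0842, -14.6873, 0.0988, -61.0185, -11.9803], 'tool_pos': [0.4769, 0.3418, 0.1814], 'orientation': [-179.9589, 0.2234, -137.1647], 'force': [4.2215, 0.2907, 4.3854], 'moment': [0.0269, -1.7806, 0.103], 'opening': 0.0219}
```

Call:
carry_out --pt "0 0 -10 0.5 0 0.6 1" --pt "0 0 -20 0.5 0 1.2 1" --pt "0 0 -30 0 0 1.8 1" --pt "0 0 -40 -0.5 0.5 2.4 1" --pt "0 0 -50 -0.5 0.5 3 1" --pt "0 0 -61 -0.5 0.5 4 1" --pt "0 0 -55 -0.5 0.5 6 1" --pt "0 0 -61 -0.5 0.5 9 1" --pt "0 0 -61 -0.5 0.5 13 1"

```text
clock: 12.95
tool_pos: [0.4742, 0.3411, 0.1937]
orientation: [-180.0, -0.0, 161.5]
force: [1.5, 0.9, -4.4]
opening: 0.0218
```

```bash
python3 st.py
```

```text
{'clock': 12.95, 'joint_pos': [54.8788, 13.455, -13.7741, -0.0235, -62.8216, -73.3508], 'tool_pos': [0.4742, 0.3411, 0.1937], 'orientation': [-179.9575, -0.0346, 161.5173], 'force': [1.4563, 0.9372, -4.3762], 'moment': [0.3334, -0.7155, 0.0053], 'opening': 0.0218}
```

Free of the clamp: the load is just the basket's weight. Now drawing it clear.

Call:
carry_out --pt "0 0 0 0 0 8 1" --pt "0 0 0 0 0 16 1" --pt "0 0 0 0 0 24 1" --pt "0 0 0 0 0 32 1" --pt "0 0 0 0 0 40 1" --pt "0 0 0 0 0 50 1" --pt "0 0 0 0 0 62 1" --pt "0 0 0 0 0 76 1" --pt "0 0 0 0 0 88 1" --pt "0 0 0 0 0 96 1" --pt "0 0 0 0 0 100 1" --pt "0 0 0 0 0 100 1"

```text
clock: 14.45
tool_pos: [0.4744, 0.3412, 0.2944]
orientation: [180.0, -0.0, 161.5]
force: [-0.0, 0.2, -4.8]
opening: 0.0221
```

```bash
python3 st.py; python3 - <<'E'
from h import *
p=shot('wrist'); b=shot('side')
cv2.imwrite('pics/e.png',np.hstack([cv2.resize(p['pixels'],(400,300)),cv2.resize(b['pixels'][150:480,150:590],(400,300))]))
E
```

```text
{'clock': 14.45, 'joint_pos': [54.8761, 9.9478, -4.9164, -0.0063, -75.1345, -73.3782], 'tool_pos': [0.4744, 0.3412, 0.2944], 'orientation': [179.997, -0.0055, 161.4963], 'force': [-0.0397, 0.2438, -4.842], 'moment': [0.0074, -0.0432, 0.0696], 'opening': 0.0221}
```

View pics/e.png

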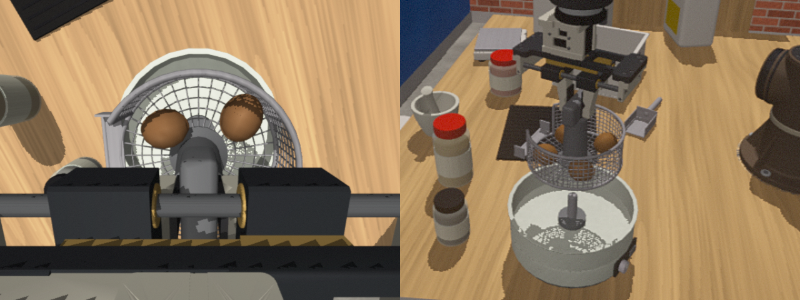

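Basket clear, upright, with walnuts in it; dryer still standing in place. Now I carry it to the bin.

Call:
carry_out --pt "0 0 0 2 -10 4 1" --pt "0 0 0 8 -30 8 1" --pt "0 0 0 16 -60 8 1" --pt "0 0 0 26 -100 8 1" --pt "0 0 0 38 -140 8 1" --pt "0 0 0 48 -180 8 1" --pt "0 0 0 55 -220 8 1" --pt "0 0 0 60 -260 8 1" --pt "0 0 0 62 -300 8 1" --pt "0 0 0 62 -340 8 1" --pt "0 0 0 62 -380 8 1" --pt "0 0 0 58 -420 8 1" --pt "0 0 0 52 -460 8 1" --pt "0 0 0 44 -500 8 1" --pt "0 0 0 34 -540 8 1" --pt "0 0 0 24 -580 8 1" --pt "0 0 0 14 -620 8 1" --pt "0 0 0 6 -655 8 1" --pt "0 0 0 0 -682 8 1" --pt "0 0 0 -3 -695 8 1"

```text
clock: 17.05
tool_pos: [0.47, -0.3559, 0.3026]
orientation: [-180.0, -0.0, 161.4]
force: [-0.6, -0.2, -3.8]
opening: 0.0222
```

```bash
python3 st.py; python3 - <<'E'
from h import *
s=shot('scene'); b=shot('side')
cv2.imwrite('pics/f.png',np.hstack([cv2.resize(s['pixels'][100:340,60:380],(400,300)),cv2.resize(b['pixels'][60:300,200:520],(400,300))]))
E
```

```text
{'clock': 17.05, 'joint_pos': [-18.1363, 10.2568, -3.4987, 0.0156, -76.2495, -0.4877], 'tool_pos': [0.47, -0.3559, 0.3026], 'orientation': [-179.9848, -0.0049, 161.3797], 'force': [-0.6298, -0.1579, -3.8133], 'moment': [0.2398, -0.0528, -0.0085], 'opening': 0.0222}
```

View pics/f.png

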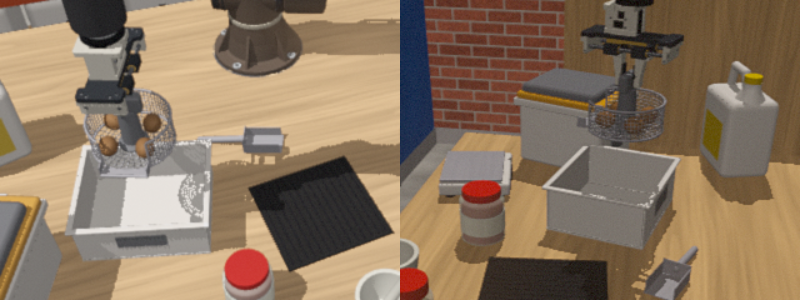

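All four walnuts are in the basket at about (85–160,120–150), with the spout over the bin. Tipping.

Call:
carry_out --pt "2.5 7.6 0 0 0 0 1" --pt "5.1 15.2 0 0 0 -3 1" --pt "7.6 22.8 0 0 0 -6 1" --pt "9.5 28.4 0 0 0 -9 1" --pt "11.1 33.2 0 0 0 -12 1" --pt "12.7 37.9 0 0 0 -15 1" --pt "14.3 42.7 0 0 0 -15 1" --pt "15.9 47.4 0 0 0 -15 1" --pt "15.9 47.4 0 0 0 -15 1" --pt "15.9 47.4 0 0 0 -15 1" --pt "15.9 47.4 0 0 0 -15 1" --pt "15.9 47.4 0 0 0 -15 1" --pt "15.9 47.4 0 0 0 -15 1" --pt "15.9 47.4 0 0 0 -15 1"

```text
clock: 18.9
tool_pos: [0.4714, -0.3538, 0.2876]
orientation: [179.9, -50.0, 161.5]
force: [-0.6, -0.9, -4.0]
opening: 0.022
```

```bash
python3 st.py; python3 - <<'E'
from h import *
s=shot('scene'); b=shot('side')
cv2.imwrite('pics/g.png',np.hstack([cv2.resize(s['pixels'][100:340,60:380],(400,300)),cv2.resize(b['pixels'][60:300,200:520],(400,300))]))
E
```

```text
{'clock': 18.9, 'joint_pos': [-18.1211, 41.5727, 26.9809, -0.3987, -125.3683, -0.4612], 'tool_pos': [0.4714, -0.3538, 0.2876], 'orientation': [179.9492, -49.9615, 161.5207], 'force': [-0.6094, -0.8641, -4.0346], 'moment': [-1.2135, -3.6591, 0.0149], 'opening': 0.022}
```

View pics/g.png

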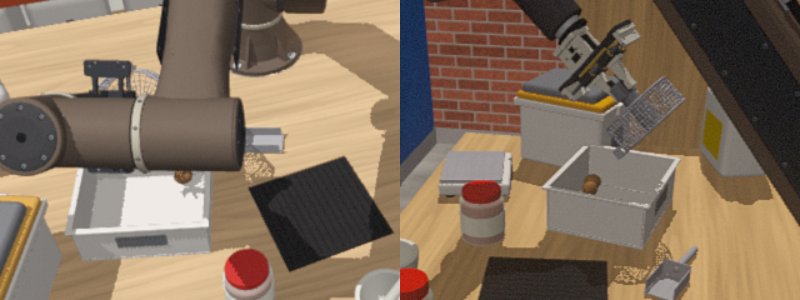

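At least two walnuts are in the bin (590,185), and the basket is empty as far as I can see. I'll shake it at a steeper tilt to be sure.

Call:
carry_out --pt "2 6 0 0 0 4 1" --pt "2 6 8 0 0 4 1" --pt "2 6 0 0 0 4 1" --pt "2 6 -8 0 0 4 1" --pt "2 6 0 0 0 4 1" --pt "-9 -27 0 0 0 10 1" --pt "-12.6 -37.8 0 0 0 15 1" --pt "-15.9 -47.4 0 0 0 30 1" --pt "-15.9 -47.4 0 0 0 40 1"

```text
clock: 20.12
tool_pos: [0.4717, -0.3541, 0.3288]
orientation: [-180.0, -13.0, 161.5]
force: [0.7, 0.6, -4.2]
opening: 0.0216
```

```bash
python3 st.py; python3 - <<'E'
from h import *
o=ctrl.get_obs(); s=shot('scene'); b=shot('side'); w=shot('wrist')
for n,p in (('s',s),('b',b),('w',w)):
    print(n,[(np.round(x['centre'],3).tolist(),round(x['confidence'],2)) for x in ctrl.search_frame(p,'walnut0')])
r=lambda i:cv2.resize(i,(400,300))
cv2.imwrite('pics/i.png',np.vstack([np.hstack([r(s['pixels'][100:340,60:380]),r(b['pixels'][60:300,200:520])]),np.hstack([r(w['pixels']),r(b['pixels'][120:240,290:450])])]))
E
```

```text
{'clock': 20.125, 'joint_pos': [-17.9832, 17.9125, 8.7705, -0.1006, -93.8152, -0.4964], 'tool_pos': [0.4717, -0.3541, 0.3288], 'orientation': [-179.9877, -12.9576, 161.5142], 'force': [0.7422, 0.5803, -4.2484], 'moment': [-0.318, -1.073, 0.0064], 'opening': 0.0216}
s [([0.429, -0.267, 0.031], 0.64), ([0.485, -0.336, 0.254], 0.47), ([0.472, -0.369, 0.031], 0.32)]
b [([0.551, -0.423, 0.029], 0.64)]
w [([0.55, -0.435, 0.036], 0.96), ([0.555, -0.475, 0.034], 0.86), ([0.585, -0.342, 0.033], 0.72)]
```

View pics/i.png

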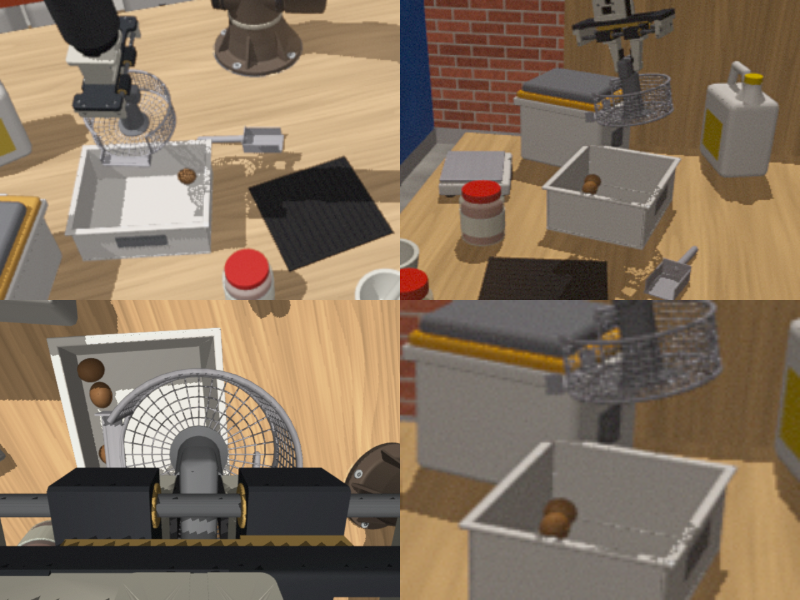

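The basket is empty. Three walnuts show in the bin in the wrist view, at (90,370), (100,395) and (103,455), and the scene view shows a fourth at (187,175). Next stop is the mat.

Call:
carry_out --pt "-2 -6 0 4 15 0 1" --pt "-4.1 -12.3 0 16 50 0 1" --pt "-4.1 -12.3 0 33 100 0 1" --pt "-4.1 -12.3 0 50 150 -20 1" --pt "-4.1 -12.3 0 66 200 -40 1" --pt "-4.1 -12.3 0 83 250 -70 1" --pt "-4.1 -12.3 0 99 300 -100 1" --pt "-4.1 -12.3 0 110 333 -130 1" --pt "-4.1 -12.3 0 114 345 -160 1" --pt "-4.1 -12.3 0 114 345 -185 1" --pt "-4.1 -12.3 0 114 345 -205 1" --pt "-4.1 -12.3 0 114 345 -215 1" --pt "-4.1 -12.3 0 114 345 -222 1" --pt "-4.1 -12.3 0 114 345 -222 1"

```text
clock: 22.18
tool_pos: [0.5854, -0.0089, 0.1048]
orientation: [-180.0, -0.4, 161.5]
force: [0.0, 0.8, -4.0]
opening: 0.0218
```

```bash
python3 st.py
```

```text
{'clock': 22.175, 'joint_pos': [18.078, 18.5635, -19.4359, -0.3181, -52.3723, -36.377], 'tool_pos': [0.5854, -0.0089, 0.1048], 'orientation': [-179.9811, -0.4483, 161.5059], 'force': [0.0072, 0.7699, -4.0189], 'moment': [-0.0216, -0.04, -0.0728], 'opening': 0.0218}
```

Call:
carry_out --pt "0 0 0 0 0 -3 1" --pt "0 0 0 0 0 -6 1" --pt "0 0 0 0 0 -8 1" --pt "0 0 0 0 0 -9 1" --pt "0 0 0 0 0 -9 1"

```text
clock: 22.8
tool_pos: [0.5855, -0.0098, 0.0982]
orientation: [-180.0, -0.3, 161.5]
force: [-4.8, -4.6, 9.4]
opening: 0.022
```

```bash
python3 st.py
```

```text
{'clock': 22.8, 'joint_pos': [18.0386, 18.9177, -19.9771, -0.2275, -51.3705, -36.3632], 'tool_pos': [0.5855, -0.0098, 0.0982], 'orientation': [-179.9851, -0.3188, 161.5329], 'force': [-4.7564, -4.5653, 9.3963], 'moment': [-1.2835, 1.7301, 0.0653], 'opening': 0.022}
```

Contact. Ease off, release and withdraw straight up.

Call:
carry_out --pt "0 0 0 0 0 1.5 1" --pt "0 0 0 0 0 1.5 0" --pt "0 0 0 0 0 1.5 0" --pt "0 0 0 0 0 1.5 0" --pt "0 0 0 0 0 1.5 0" --pt "0 0 0 0 0 1.5 0" --pt "0 0 0 0 0 1.5 0" --pt "0 0 0 0 0 10 0" --pt "0 0 0 0 0 30 0" --pt "0 0 0 0 0 60 0" --pt "0 0 0 0 0 100 0" --pt "0 0 0 -30 0 150 0" --pt "0 0 0 -80 0 200 0" --pt "0 0 0 -120 0 220 0" --pt "0 0 0 -120 0 220 0"

```text
clock: 24.68
tool_pos: [0.4643, -0.0089, 0.3205]
orientation: [179.7, -0.0, 161.6]
force: [0.1, -0.1, 0.2]
opening: 0.0877
```

```bash
python3 st.py; python3 - <<'E'
from h import *
s=shot('scene'); b=shot('side')
for n,p in (('s',s),('b',b)):
    print(n,[(np.round(x['centre'],3).tolist(),round(x['confidence'],2)) for x in ctrl.search_frame(p,'walnut0')])
    for l in ('basket','mat','bin','dryer','jar_tall','jar_wide','jar_small'):
        print(l,[(np.round(x['centre'],3).tolist(),round(x['confidence'],2)) for x in ctrl.search_frame(p,l)[:2]])
r=lambda i:cv2.resize(i,(400,300))
cv2.imwrite('pics/j.png',np.hstack([r(s['pixels'][120:360,100:420]),r(b['pixels'][140:380,170:490])]))
E
```

```text
{'clock': 24.675, 'joint_pos': [23.0664, -2.8548, -15.3413, -0.261, -77.3392, -41.4485], 'tool_pos': [0.4643, -0.0089, 0.3205], 'orientation': [179.6937, -0.0381, 161.5612], 'force': [0.088, -0.0587, 0.2282], 'moment': [0.052, -0.1577, 0.0038], 'opening': 0.0877}
s [([0.432, -0.266, 0.032], 0.73), ([0.78, -0.211, 0.096], 0.54), ([0.598, -0.014, 0.032], 0.46)]
basket [([0.597, -0.016, 0.033], 0.58)]
mat [([0.617, -0.034, 0.003], 0.88)]
bin [([0.465, -0.371, 0.035], 0.91)]
dryer [([0.484, 0.336, 0.06], 0.64)]
jar_tall [([0.783, 0.186, 0.12], 0.71)]
jar_wide [([0.779, -0.21, 0.097], 0.68)]
jar_small [([0.725, 0.352, 0.072], 0.9)]
b [([0.551, -0.421, 0.031], 0.42)]
basket [([0.578, 0.01, 0.04], 0.88)]
mat [([0.567, 0.037, 0.004], 0.95), ([0.553, -0.421, 0.031], 0.37)]
bin [([0.494, -0.312, 0.06], 0.74), ([0.694, 0.382, 0.068], 0.67)]
dryer [([0.472, 0.356, 0.062], 0.57)]
jar_tall [([0.748, 0.227, 0.093], 0.81)]
jar_wide [([0.745, -0.171, 0.076], 0.79)]
jar_small [([0.693, 0.384, 0.07], 0.56), ([0.581, 0.015, 0.041], 0.28)]
```

View pics/j.png

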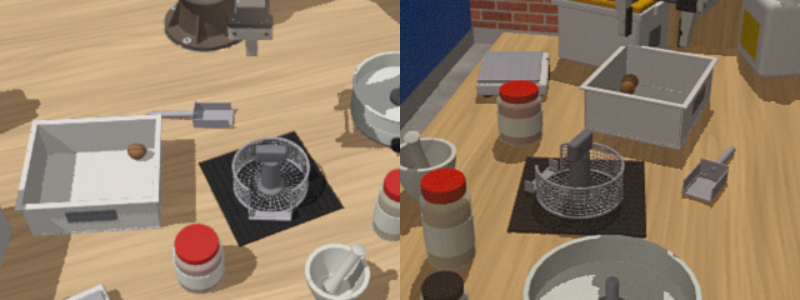

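The basket stands upright on the mat, empty. In these views only part of the bin's inside shows, so I'll take a quick wrist check over the bin to count the walnuts.

Call:
carry_out --pt "0 0 0 5 -50 20 0" --pt "0 0 0 10 -100 40 0" --pt "0 0 0 15 -150 60 0" --pt "0 0 0 20 -200 80 0" --pt "0 0 0 25 -240 90 0" --pt "0 0 0 25 -260 90 0" --pt "0 0 0 25 -260 90 0" --pt "0 0 0 25 -260 90 0"

```text
clock: 26.58
tool_pos: [0.4904, -0.2685, 0.4062]
orientation: [180.0, -0.4, 161.5]
force: [-0.5, 0.5, -0.0]
opening: 0.0874
```

```bash
python3 - <<'E'
from h import *
w=shot('wrist'); h=ctrl.search_frame(w,'walnut0')
print([(np.round(x['centre'],3).tolist(),round(x['confidence'],2)) for x in h])
print([[ (round(float(q.mean()),0)) for q in np.nonzero(x['pixels'])] for x in ctrl.outline_of(w,'walnut0')])
print([(np.round(x['centre'],3).tolist(),round(x['confidence'],2)) for x in ctrl.search_frame(w,'bin')])
s=shot('scene');print([(np.round(x['centre'],3).tolist(),round(x['confidence'],2)) for x in ctrl.search_frame(s,'basket')])
E
```

```text
[([0.574, -0.33, 0.034], 0.84), ([0.421, -0.27, 0.037], 0.84), ([0.552, -0.43, 0.034], 0.7), ([0.555, -0.473, 0.032], 0.63)]
[[163.0, 238.0], [171.0, 365.0], [41.0, 217.0], [76.0, 228.0]]
[([0.49, -0.366, 0.004], 0.76), ([0.588, -0.024, 0.014], 0.71)]
[([0.6, -0.015, 0.032], 0.61), ([0.782, 0.185, 0.12], 0.41)]
```

Four distinct walnuts found, all inside the bin. Handing in.

```bash
python3 -c "
from plant import ctrl
print(ctrl.close_job())"
```

```text
the job is handed in; nothing more can be done
None
```

The job is handed in at about 27 s. All four walnuts are in the bin and the empty basket stands on the mat. The hand-in reports no verdict, so this rests on my own checks.

- **First grip:** it closed at 35 mm instead of 22 mm, probably because the fingertips caught the hub below the grip. I reopened, raised 7 mm and regripped at 21.6 mm.
- **Twisting off:** I worked the basket off with swings of +90°, -130°, +130° and -61° at about 3 mm of lift per radian. The readings I took between moves stayed under about 8 N. I then lifted it straight clear with the walnuts still in it. The dryer showed no visible movement, though its estimated position varies by a few centimetres between views.
- **Pouring:** I tipped the basket to 50° over the bin and shook it at a steeper angle. The wrist camera check afterwards found four separate walnuts, all within the bin's bounds.
- **Basket:** it stands upright and empty on the mat, with its centre near (0.586, -0.009). The mat's own centre came from its corners in the images. The gripper was well clear at hand-in.
- **Bin and jars:** the detected positions match the first ones to within a few millimetres. The exception is one side-view reading of the bin, which was about 2 cm off while the scene view agreed. I put that down to detector noise.

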